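Put the mixed-up office stamps back on their own rests

ROBOT

A 6-joint arm with a two-finger parallel gripper is mounted at the origin on the work surface. World frame = base frame: x ahead of the robot, y to its left, z up, the work surface at z = 0. Lengths are in m, angles in rad, forces in N, time in s.
With the tool pointing down it reaches from about 0.35 to 0.775 m from the base axis. Payload 7.3 kg.
Tool frame: the origin (TCP) lies on the centre line of the jaws, within the pads' length; the fingertips stand 14 mm ahead of it and the grasp point (between the pads) lies 5 mm behind it; x points along the fingers, z is the direction in which the jaws open and shut, and the axes are right-handed (so a half turn about x gives the same grasp; the last joint's range is limited). The gripper opens to 92 mm and grips with 3 to 60 N. Pads are 19 mm wide; open, the fingers measure 130 mm over their backs; the gripper's body (75 mm by 190 mm) begins 47 mm behind the grasp point.
Start: joints at [1.036, 0.342, 1.524, -0, 1.275, -0.146], TCP at [0.199, 0.486, 0.241] pointing down, gripper open.
Joint ranges: [-2.53, 2.53], [-0.77, 2.02], [0.04, 2.7], [-1, 4.14], [0.28, 2.66], [-3.11, 3.11]. Speed limits (rad/s): [2.57, 2.57, 3.14, 3.14, 3.14, 3.14].

INTERFACE

Orientations are given as a unit quaternion [x, y, z, w].
In Python, from workcell import get_obs, capture, camera_info, finish_job, outline_of gives the robot as it stands.
- The arm moves only by the tool carry_out, never from a script. Its argument "series" is a list of rows, each a list of 3 entries, a list of its own where there are three numbers: the shift along the tool's x, y, z in cm, then the turn, a rotation vector about the tool's x, y, z in degrees, then the opening, from -1 (shut) to 1 (fully open). In form: [[[tx, ty, tz], [ax, ay, az], hand], ...]. A call has 1 to 10 rows; each row is the pose to reach, as a shift and turn from the pose measured when the call began, along the tool's axes at that moment; what a row does not reach only later rows make up. A row lasts 1/12 s, in which the tool goes at most 41.7 mm and 7.16 degrees, less where a joint would pass 70% of its speed; a pose out of reach is approached as far as the arm can. A call with a gripper value outside its range is refused whole. The fingers move at their own pace and stop on an object; "grip_force" is the grip in N (left out, the last holds). Time passes only in rows, so rows that repeat a pose let the fingers close. It gives the time, the measured TCP pose, the force and the opening at its end, in the units of the state.
- get_obs(): the state, without advancing time (a new reading comes with each control period).
- capture(name): name is "scene" or "top"; returns the picture (420x560x3 uint8, red, green, blue); there is no depth.
- camera_info(name): a dict with "intrinsics" (3x3 intrinsics, pixels), "rvec" (rotation vector, rad) and "tvec" (3), from world to camera coordinates, as OpenCV has them. Camera axes: x right, y down, z forward; pixel columns grow to the right and rows downward; lengths in m; the calibration is good to about 2 mm. A picture is of the moment at which its call begins. camera_info takes no time and is no camera call.
- finish_job(): hands the job in, once; it reports no verdict.
Trained networks look in the newest picture that a camera, given by its name, has taken for a name from the list of things; names that differ only in an ending like _2 or _b are one class to them, and where a whole thing is asked for, a point or a joint stands for the part that bears it (a point fixed in the world has none). Each returns a list of dicts, best first, with "p" (0 to 1); they miss things now and then, are a little off and sometimes report something else, mostly with a low value. They report only what shows in the picture. A call takes as long as a camera call. They do not tell look-alikes from the thing itself.
- outline_of(target, camera): "pixels" (420x560 bool, what is visible of it) and "bbox" ([left, top, width, height] in pixels, round what is visible of it).
The state is a dict: "clock": time; "q": joint angles; "dq": joint speeds; "joint_torque": joint torques, N m; "position": TCP position; "orientation": TCP orientation; "wrist_force": force on the tool from outside, world axes, zero at the start; "wrist_torque": the same for the moment, N m; "opening": finger opening in m.
Only numpy, scipy, OpenCV 4.12 (cv2) and the standard library are available. Lean on these libraries where they do the work, as an engineer would, in place of code of your own. Each camera call takes 0.05 s, during which the arm holds its last target. There are 200 camera calls.

TASK

The red, blue and green hand stamps have each been left on a rest of the wrong colour. Use the empty grey rest to park one on the way, and change them round so that every stamp stands upright in the rest of its own colour and the grey rest is empty again. The faces are inky, so never stand a stamp on the bare desk or let one fall over, and leave the stapler, mug and calculator where they are.

Things in the scene. Friction and masses are not known exactly. Their poses are not given: they have to be found in the camera images.
- stamp_red: red hand stamp, 90 mm tall, about 90 g, upright, at the start on a coloured rest not its own. Round foot 44 mm in diameter, 0 to 22 mm above its underside (lowest 5 mm black rubber); steel neck, diameter 18 mm, 22 to 40 mm; straight round handle, diameter 26 mm, 40 to 90 mm, with a thin steel band low on it. Origin: centre of the foot's underside; z up along the handle.
- stamp_blue: blue hand stamp, 90 mm tall, about 90 g, upright, at the start on a coloured rest not its own. Round foot 44 mm in diameter, 0 to 22 mm above its underside (lowest 5 mm black rubber); steel neck, diameter 18 mm, 22 to 40 mm; straight round handle, diameter 26 mm, 40 to 90 mm, with a thin steel band low on it. Origin: centre of the foot's underside; z up along the handle.
- stamp_green: green hand stamp, 90 mm tall, about 90 g, upright, at the start on a coloured rest not its own. Round foot 44 mm in diameter, 0 to 22 mm above its underside (lowest 5 mm black rubber); steel neck, diameter 18 mm, 22 to 40 mm; straight round handle, diameter 26 mm, 40 to 90 mm, with a thin steel band low on it. Origin: centre of the foot's underside; z up along the handle.
- rest_red: round saucer-like rest of red plastic, 80 mm outside diameter, fixed: flat floor, its top 6 mm above the desk, inside a rim 5 mm thick, its top 12 mm above the desk; inside diameter 70 mm. Origin: centre of its underside, on the desk; z up; yaw means nothing. The place of the red stamp; at the start another stamp stands on it.
- rest_blue: round saucer-like rest of blue plastic, 80 mm outside diameter, fixed: flat floor, its top 6 mm above the desk, inside a rim 5 mm thick, its top 12 mm above the desk; inside diameter 70 mm. Origin: centre of its underside, on the desk; z up; yaw means nothing. The place of the blue stamp; at the start another stamp stands on it.
- rest_green: round saucer-like rest of green plastic, 80 mm outside diameter, fixed: flat floor, its top 6 mm above the desk, inside a rim 5 mm thick, its top 12 mm above the desk; inside diameter 70 mm. Origin: centre of its underside, on the desk; z up; yaw means nothing. The place of the green stamp; at the start another stamp stands on it.
- rest_grey: round saucer-like rest of grey plastic, 80 mm outside diameter, fixed: flat floor, its top 6 mm above the desk, inside a rim 5 mm thick, its top 12 mm above the desk; inside diameter 70 mm. Origin: centre of its underside, on the desk; z up; yaw means nothing. The spare rest: empty at the start and at the end.
- stapler: bystander: black desk stapler with steel magazine, 125 x 34 x 44 mm, loose. Origin at the centre of its underside, x along its length, z up.
- mug: bystander: white mug, 80 mm in diameter, 92 mm tall, handle towards its +y, loose. Origin at the centre of its underside.
- calculator: bystander: grey desk calculator with keys and a paper roll, 200 x 150 mm, 110 mm tall at the roll, loose. Origin at the centre of its underside, x from the keys towards the roll.
Things that resemble listed ones, but are neither listed nor needed, are in the scene too. Of the things that look like the rest_red, the largest one is meant.

How it is judged:
On the way:
1. one of the stamps stands released in the grey rest (((horizontal distance between stamp_red and rest_grey below 0.015 m and z of stamp_red in the frame of rest_grey between 0.003 and 0.009 m and angle between stamp_red's own z axis and vertical below 0.1 rad and linear speed of stamp_red below 0.02 m/s and angular speed of stamp_red below 0.2 rad/s and contact force between stamp_red and the fingers below 0.1 N) or (horizontal distance between stamp_blue and rest_grey below 0.015 m and z of stamp_blue in the frame of rest_grey between 0.003 and 0.009 m and angle between stamp_blue's own z axis and vertical below 0.1 rad and linear speed of stamp_blue below 0.02 m/s and angular speed of stamp_blue below 0.2 rad/s and contact force between stamp_blue and the fingers below 0.1 N) or (horizontal distance between stamp_green and rest_grey below 0.015 m and z of stamp_green in the frame of rest_grey between 0.003 and 0.009 m and angle between stamp_green's own z axis and vertical below 0.1 rad and linear speed of stamp_green below 0.02 m/s and angular speed of stamp_green below 0.2 rad/s and contact force between stamp_green and the fingers below 0.1 N))), for 0.2 s.
At the end, for the whole second after the job is handed in: Each stamp stands on the floor of the rest of its own colour, within 15 mm of its centre (anywhere flat inside the rim), upright within 0.1 rad, released and at rest; no stamp is in the grey rest (horizontal distance between stamp_red and rest_red below 0.015 m and z of stamp_red in the frame of rest_red between 0.003 and 0.009 m and angle between each of stamp_red, stamp_blue, stamp_green's own z axis and vertical below 0.1 rad and linear speed of each of stamp_red, stamp_blue, stamp_green below 0.02 m/s and angular speed of each of stamp_red, stamp_blue, stamp_green below 0.2 rad/s and horizontal distance between stamp_blue and rest_blue below 0.015 m and z of stamp_blue in the frame of rest_blue between 0.003 and 0.009 m and horizontal distance between stamp_green and rest_green below 0.015 m and z of stamp_green in the frame of rest_green between 0.003 and 0.009 m and horizontal distance between each of stamp_red, stamp_blue, stamp_green and rest_grey above 0.06 m); the robot touches nothing.
It fails at once if a stamp is tipped far over (more than 0.6 rad) (angle between any of stamp_red, stamp_blue, stamp_green's own z axis and vertical above 0.6 rad).
It fails at once if the inky face of a stamp comes down to the bare desk (height (world z) of any of stamp_red, stamp_blue, stamp_green below 0.0025 m).
It fails at once if the stapler, mug or calculator is pushed more than 20 mm from its place (distance of any of stapler, mug, calculator from where it was at the start of the episode above 0.02 m).
It also fails if it takes over 104 s, if anything falls off the work surface, if the arm or the gripper's body presses on something with over 40 N, if the wrist force passes 120 N, or if a joint passes its speed limit or range.

## Working session

There is one attempt and no reset: what is moved stays moved. The work goes in short steps, Python scripts to look and compute and a tool call to move; the robot and the scene stay as the last step left them, time stands still between calls to the robot, and variables do not carry over. Pictures are saved under pics/ and viewed, about 12 in all and at most 16, crops included, and the job is handed in when it is done.

Besides the shell and the picture viewer there is one more tool, called as name([rows], argument=value, ...), one row to a line, values as JSON. carry_out: Moves the arm, as the interface text tells. Its arguments: {"type":"object","properties":{"series":{"type":"array","items":{"type":"array"}},"grip_force":{"type":"number"}},"required":["series"]}

```bash
mkdir -p pics; python3 - <<'E'
from workcell import *
import cv2,numpy as np
for n in("scene","top"):
    im=capture(n); cv2.imwrite(f"pics/{n}0.png",cv2.cvtColor(im,cv2.COLOR_RGB2BGR))
    c=camera_info(n); R=cv2.Rodrigues(np.array(c["rvec"]))[0]; print(n,np.array(c["intrinsics"]).round(1).tolist(),(-R.T@np.array(c["tvec"]).ravel()).round(3),R.round(2).tolist())
print(get_obs())
E
```

```text
scene [[473.2, 0.0, 280.1], [0.0, 473.2, 217.7], [0.0, 0.0, 1.0]] [ 1.166 -0.042  1.031] [[0.06, 1.0, 0.0], [0.86, -0.05, -0.51], [-0.5, 0.03, -0.86]]
top [[450.7, 0.0, 285.4], [0.0, 450.7, 205.4], [0.0, 0.0, 1.0]] [ 0.355 -0.028  1.248] [[0.01, -1.0, -0.01], [-0.98, -0.01, -0.19], [0.19, 0.01, -0.98]]
{'clock': 0.1, 'q': array([ 1.03601427e+00,  3.42619599e-01,  1.52492099e+00, -2.96453167e-05,
        1.27537288e+00, -1.45977132e-01]), 'dq': array([ 0.00057649, -0.00136259, -0.00174187,  0.00068866,  0.00066336,
       -0.00127276]), 'joint_torque': array([ 1.38727242e-03, -4.32005560e+01, -2.44695568e+01,  7.18360953e-02,
        5.25016047e-02, -5.06097172e-05]), 'position': array([0.19882085, 0.48553141, 0.24013197]), 'orientation': array([-0.39420402,  0.58758713,  0.39378388,  0.58675277]), 'wrist_force': array([ 0.76206018, -0.8168253 , -0.7775177 ]), 'wrist_torque': array([-0.02828634,  0.01601372, -0.06532764]), 'opening': 0.09176700656286017}
```

View pics/scene0.png

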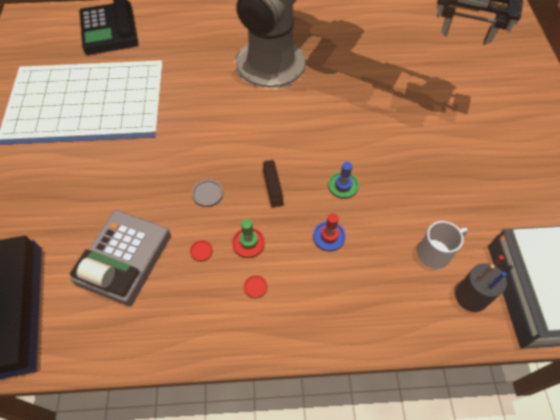

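View pics/top0.png

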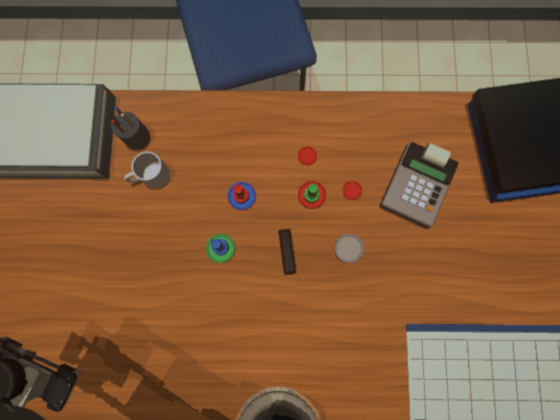

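Candidates for rest_red: the large red saucer under the green stamp, scene (248,242) / top (312,195), and small red discs at scene (201,250), (255,286) / top (352,190), (307,156). The largest one holds the green stamp. Red stamp is on blue (top 242,196), blue stamp on green (220,248), and grey is empty (349,249).

```bash
cat > h.py <<'E'
from workcell import *
import cv2,numpy as np
from scipy.optimize import minimize
T=np.linspace(0,2*np.pi,40)
def proj(P,n):
    c=camera_info(n)
    return cv2.projectPoints(np.float64(P),np.array(c["rvec"]),np.array(c["tvec"]),np.array(c["intrinsics"]),None)[0][:,0]
def cyl(xy,r,z0,z1):
    return np.concatenate([np.c_[xy[0]+r*np.cos(T),xy[1]+r*np.sin(T),0*T+z] for z in(z0,z1)])
S=4
def sil(parts,n):
    m=np.zeros((420*S,560*S),np.uint8)
    for P in parts: cv2.fillConvexPoly(m,cv2.convexHull(((proj(P,n)+.5)*S).astype(np.int32)),1)
    return cv2.resize(m.astype(np.float32),(560,420),interpolation=cv2.INTER_AREA)
def parts(kind,xy,z=.006):
    return [cyl(xy,.04,0,.012)] if kind=="rest" else [cyl(xy,.022,z,z+.022),cyl(xy,.009,z+.022,z+.04),cyl(xy,.013,z+.04,z+.09)]
def ground(uv,n,z):
    c=camera_info(n);R=cv2.Rodrigues(np.array(c["rvec"]))[0];t=np.array(c["tvec"]).ravel()
    d=R.T@np.linalg.inv(c["intrinsics"])@[uv[0],uv[1],1];o=-R.T@t
    return (o+d*(z-o[2])/d[2])[:2]
def fit(kind,ms,ign,x0,z=.006):
    def f(x):
        e=0
        for n in ms:
            s=sil(parts(kind,x,z),n);k=~ign[n];a=np.minimum(s,ms[n])[k].sum();e-=a/np.maximum(s,ms[n])[k].sum()
        return e
    r=minimize(f,x0,method="Nelder-Mead",options=dict(initial_simplex=[x0,x0+[.01,0],x0+[0,.01]],xatol=2e-4,maxiter=60));return r.x,-r.fun
def best(name,n,big=True):
    L=[d for d in outline_of(name,n) if d["p"]>.3]
    return max(L,key=lambda d:d["pixels"].sum()) if L else None
E
cat > loc.py <<'E'
from h import *
C=("red","blue","green");N=("scene","top")
for n in N: capture(n)
st={c:{n:best("stamp_"+c,n) for n in N} for c in C}
Z={n:np.zeros((420,560),bool) for n in N}
al={n:cv2.dilate(sum([st[c][n]["pixels"] for c in C if st[c][n]],Z[n]*1).astype(np.uint8),np.ones((3,3)))>0 for n in N}
for k,c in [("stamp",c) for c in C]+[("rest",c) for c in C+("grey",)]:
    D=st[c] if k=="stamp" else {n:best("rest_"+c,n) for n in N}
    out=[]
    for sel in (N,("scene",),("top",)):
        ms={n:D[n]["pixels"] for n in sel if D[n]}
        if not ms: continue
        n=list(ms)[0];b=D[n]["bbox"];x0=ground((b[0]+b[2]/2,b[1]+b[3]/2),n,.05 if k=="stamp" else .008)
        x,v=fit(k,ms,Z if k=="stamp" else al,x0);out.append((x.round(4).tolist(),round(v,2)))
    print(k,c,[(D[n]["bbox"],round(D[n]["p"],2)) if D[n] else None for n in N],out)
for o in("stapler","mug","calculator"):
    d=best(o,"top")
    if d: b=d["bbox"];print(o,b,[ground(p,"top",0).round(3).tolist() for p in((b[0],b[1]),(b[0]+b[2],b[1]+b[3]))])
E
python3 loc.py; python3 - <<'E'
import cv2
a=cv2.imread("pics/top0.png")[130:290,180:400];cv2.imwrite("pics/crop1.png",cv2.resize(a,None,fx=3.5,fy=3.5,interpolation=cv2.INTER_CUBIC))
E
```

```text
stamp red [([321.3, 212.1, 18.6, 31.7], 0.79), ([234.0, 187.6, 15.0, 16.3], 0.81)] [([0.6253, 0.113], np.float64(1.78)), ([0.6229, 0.1144], np.float64(0.91)), ([0.6251, 0.1116], np.float64(0.91))]
stamp blue [([335.7, 160.2, 16.0, 31.5], 0.94), ([124.5, 152.6, 44.0, 36.5], 0.45)] [([0.476, 0.1678], np.float64(0.78)), ([0.476, 0.1678], np.float64(0.78)), ([0.6874, 0.3792], np.float64(0.28))]
stamp green [([238.9, 219.1, 19.7, 28.8], 0.59), ([301.3, 184.8, 20.0, 18.5], 0.79)] [([0.626, -0.086], np.float64(1.79)), ([0.6257, -0.0843], np.float64(0.89)), ([0.626, -0.0868], np.float64(0.94))]
rest red [([228.6, 226.9, 39.3, 31.1], 0.67), ([297.7, 148.7, 18.9, 18.1], 0.66)] [([0.6283, -0.0853], np.float64(0.92)), ([0.6283, -0.0853], np.float64(0.92)), ([0.7521, -0.084], np.float64(0.44))]
rest blue [([314.8, 222.6, 33.2, 28.6], 0.74), ([225.7, 183.4, 28.1, 25.4], 0.8)] [([0.6229, 0.1133], np.float64(1.59)), ([0.6208, 0.1137], np.float64(0.87)), ([0.6256, 0.1115], np.float64(0.77))]
rest green [([328.9, 172.7, 29.3, 24.8], 0.59), ([204.1, 235.4, 32.8, 25.1], 0.72)] [([0.4764, 0.1675], np.float64(1.52)), ([0.4758, 0.1685], np.float64(0.93)), ([0.4763, 0.1647], np.float64(0.64))]
rest grey [([191.9, 181.0, 27.3, 23.3], 0.85), ([337.3, 232.8, 27.0, 27.3], 0.98)] [([0.4789, -0.1884], np.float64(1.83)), ([0.4789, -0.1858], np.float64(0.9)), ([0.4789, -0.1897], np.float64(0.95))]
stapler [279.5, 231.4, 15.5, 41.3] [[0.524, 0.002], [0.41, -0.042]]
mug [127.5, 154.4, 40.0, 36.9] [[0.746, 0.444], [0.637, 0.322]]
calculator [382.8, 140.8, 73.3, 86.2] [[0.791, -0.295], [0.54, -0.49]]
```

View pics/crop1.png

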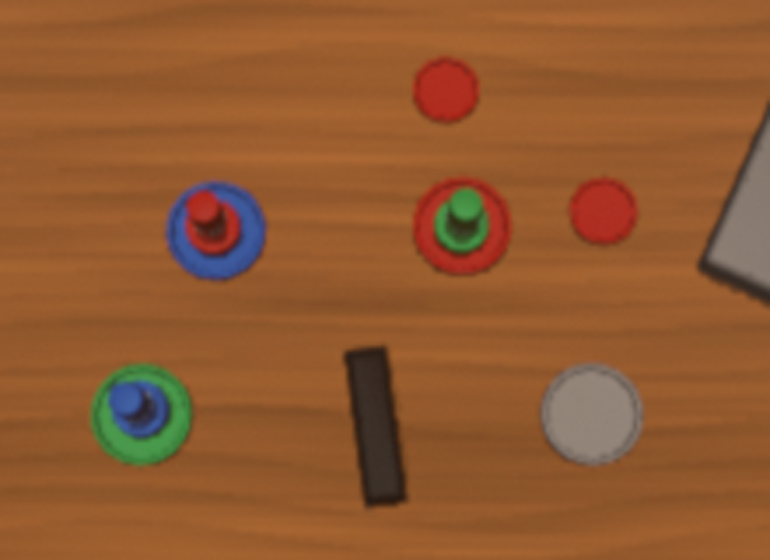

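The crop confirms it: the large red saucer with the green stamp (crop 462,226) is rest_red. The plain red discs are smaller.

Order: green→grey, red→red, blue→blue, green→green. I'll start by moving above the green stamp and squaring the jaws to world y.

carry_out([
  [[0,-20,-12],[-7,0,0],1],
  [[0,-30,-18],[-14,0,0],1],
  [[0,-40,-24],[-22.3,0,0],1],
  [[0,-50,-30],[-22.3,0,0],1],
  [[0,-61.2,-36.7],[-22.3,0,0],1],
  [[0,-61.2,-36.7],[-22.3,0,0],1],
  [[0,-61.2,-36.7],[-22.3,0,0],1],
  [[0,-61.2,-36.7],[-22.3,0,0],1],
  [[0,-61.2,-36.7],[-22.3,0,0],1],
  [[0,-61.2,-36.7],[-22.3,0,0],1],
], grip_force=20)

```text
clock: 1.88
position: [0.4416, 0.1609, 0.241]
orientation: [0.5, -0.5, -0.5, -0.5]
wrist_force: [0.4, 1.1, -0.3]
opening: 0.0916
```

carry_out([
  [[0,-18.4,-24.7],[0,0,0],1],
  [[0,-18.4,-24.7],[0,0,0],1],
  [[0,-18.4,-24.7],[0,0,0],1],
  [[0,-18.4,-24.7],[0,0,0],1],
  [[0,-18.4,-24.7],[0,0,0],1],
  [[0,-18.4,-24.7],[0,0,0],1],
  [[0,-18.4,-24.7],[0,0,0],1],
  [[0,-18.4,-24.7],[0,0,0],1],
  [[2,-18.4,-24.7],[0,0,0],1],
  [[4,-18.4,-24.7],[0,0,0],1],
])

```text
clock: 2.72
position: [0.6269, -0.0879, 0.201]
orientation: [-0.5, 0.5, 0.499, 0.501]
wrist_force: [-0.8, 1.0, -0.2]
opening: 0.0918
```

```bash
python3 - <<'E'
from h import *
o=get_obs();print(o["position"],o["orientation"].round(4))
a=capture("scene");p=proj([[.626,-.086,.096],o["position"]+[0,0,-.014]],"scene");print(p)
u,v=p[0].astype(int);a=a[v-70:v+70,u-90:u+90]
cv2.imwrite("pics/c2.png",cv2.resize(a[:,:,::-1],None,fx=4,fy=4,interpolation=cv2.INTER_CUBIC))
E
```

```text
[ 0.62694131 -0.08794995  0.20097353] [-0.5004  0.4998  0.4986  0.5012]
[[245.74063494 222.40467894]
 [242.14680293 201.39133906]]
```

View pics/c2.png

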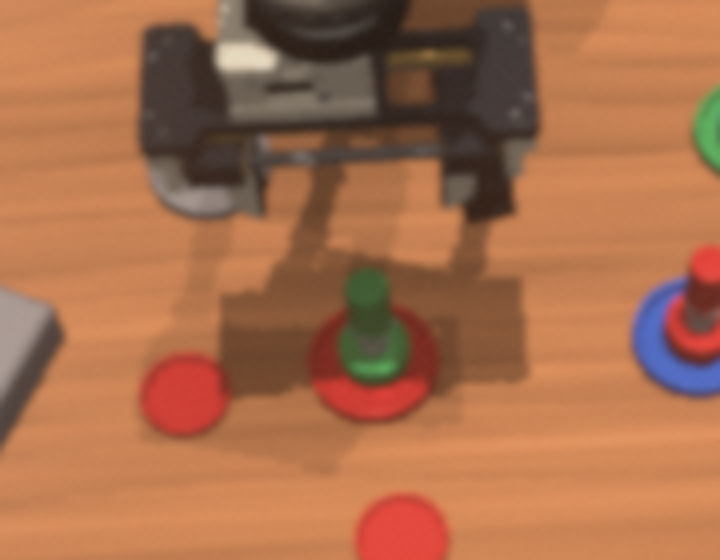

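The open jaws straddle the green stamp (crop 370,300), with nothing else underneath. Descending and gripping.

carry_out([
  [[3,0,0.2],[0,0,0],1],
  [[6,0,0.2],[0,0,0],1],
  [[9,0,0.2],[0,0,0],1],
  [[11,0,0.2],[0,0,0],1],
  [[12.5,0,0.2],[0,0,0],1],
  [[13.6,0,0.2],[0,0,0],1],
  [[13.6,0,0.2],[0,0,0],1],
  [[13.6,0,0.2],[0,0,0],-1],
  [[13.6,0,0.2],[0,0,0],-1],
  [[13.6,0,0.2],[0,0,0],-1],
], grip_force=20)

```text
clock: 3.6
position: [0.6244, -0.0845, 0.0613]
orientation: [-0.499, 0.501, 0.501, 0.5]
wrist_force: [-0.5, -0.3, -0.2]
opening: 0.0763
```

carry_out([
  [[0,0,0],[0,0,0],-1],
  [[0,0,0],[0,0,0],-1],
  [[0,0,0],[0,0,0],-1],
  [[0,0,0],[0,0,0],-1],
])

```text
clock: 3.93
position: [0.6246, -0.0845, 0.0616]
orientation: [-0.499, 0.501, 0.501, 0.5]
wrist_force: [0.7, 0.4, -0.2]
opening: 0.0494
```

carry_out([
  [[0,0,0],[0,0,0],-1],
  [[0,0,0],[0,0,0],-1],
  [[0,0,0],[0,0,0],-1],
  [[0,0,0],[0,0,0],-1],
  [[0,0,0],[0,0,0],-1],
  [[0,0,0],[0,0,0],-1],
  [[0,0,0],[0,0,0],-1],
])

```text
clock: 4.52
position: [0.6246, -0.0846, 0.0616]
orientation: [-0.499, 0.501, 0.501, 0.5]
wrist_force: [0.7, -1.1, -0.4]
opening: 0.0257
```

carry_out([
  [[-1,0,0],[0,0,0],-1],
  [[-3,0,0],[0,0,0],-1],
  [[-5,0,0],[0,0,0],-1],
  [[-7,0,0],[0,0,0],-1],
  [[-9,0,0],[0,0,0],-1],
  [[-11,0,0],[0,0,0],-1],
  [[-12,0,0],[0,0,0],-1],
  [[-12,0,0],[0,0,0],-1],
  [[-12,0,0],[0,0,0],-1],
])

```text
clock: 5.27
position: [0.6248, -0.0847, 0.1817]
orientation: [-0.499, 0.501, 0.501, 0.5]
wrist_force: [-0.1, -0.6, -1.1]
opening: 0.0256
```

carry_out([
  [[0,2,-1.4],[0,0,0],-1],
  [[0,4,-2.8],[0,0,0],-1],
  [[0,6,-4.2],[0,0,0],-1],
  [[0,8,-5.6],[0,0,0],-1],
  [[0,10,-7],[0,0,0],-1],
  [[0,12,-8.4],[0,0,0],-1],
  [[0,13.8,-9.7],[0,0,0],-1],
  [[0,14.7,-10.35],[0,0,0],-1],
  [[0,14.7,-10.35],[0,0,0],-1],
  [[0,14.7,-10.35],[0,0,0],-1],
])

```text
clock: 6.1
position: [0.4777, -0.188, 0.1813]
orientation: [-0.498, 0.501, 0.501, 0.5]
wrist_force: [1.4, -0.2, -0.2]
opening: 0.0254
```

carry_out([
  [[2,0,0],[0,0,0],-1],
  [[4,0,0],[0,0,0],-1],
  [[6,0,0],[0,0,0],-1],
  [[8,0,0],[0,0,0],-1],
  [[9,0,0],[0,0,0],-1],
  [[9,0,0],[0,0,0],-1],
  [[9,0,0],[0,0,0],-1],
])

```text
clock: 6.68
position: [0.4779, -0.1873, 0.0911]
orientation: [-0.498, 0.501, 0.501, 0.5]
wrist_force: [0.1, -0.5, -0.3]
opening: 0.0259
```

```bash
python3 - <<'E'
from h import *
o=get_obs();print(o["position"],o["orientation"].round(4))
for n,s in(("scene",[60,80]),):
    a=capture(n);u,v=proj([[.479,-.188,.04]],n)[0].astype(int);a=a[v-s[0]:v+s[0],u-s[1]:u+s[1]]
    cv2.imwrite("pics/c3.png",cv2.resize(a[:,:,::-1],None,fx=4,fy=4,interpolation=cv2.INTER_CUBIC))
E
```

```text
[ 0.47793033 -0.18733467  0.09112515] [-0.4981  0.5006  0.501   0.5002]
```

View pics/c3.png

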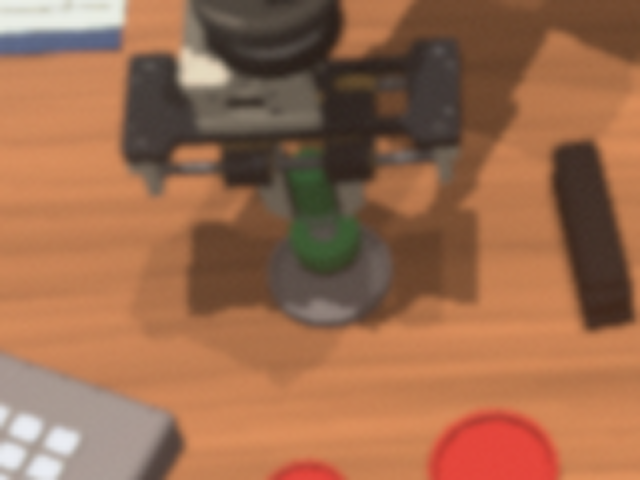

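The green stamp hangs upright over the grey rest (foot at crop 325,245, about 29 mm up). Lowering and releasing.

carry_out([
  [[1,0,0],[0,0,0],-1],
  [[2,0,0],[0,0,0],-1],
  [[2.5,0,0],[0,0,0],-1],
  [[2.85,0,0],[0,0,0],-1],
  [[2.85,0,0],[0,0,0],-1],
  [[2.9,0,0],[0,0,0],-1],
  [[2.9,0,0],[0,0,0],-1],
])

```text
clock: 7.32
position: [0.4784, -0.1878, 0.063]
orientation: [-0.499, 0.5, 0.5, 0.5]
wrist_force: [0.1, -0.1, -1.1]
opening: 0.0255
```

carry_out([
  [[0,0,0],[0,0,0],0],
  [[0,0,0],[0,0,0],0],
  [[0,0,0],[0,0,0],0.5],
  [[0,0,0],[0,0,0],1],
  [[0,0,0],[0,0,0],1],
  [[0,0,0],[0,0,0],1],
  [[0,0,0],[0,0,0],1],
])

```text
clock: 7.9
position: [0.4784, -0.1878, 0.0631]
orientation: [-0.499, 0.5, 0.5, 0.5]
wrist_force: [-0.6, -0.4, -0.8]
opening: 0.0679
```

carry_out([
  [[-1,0,0],[0,0,0],1],
  [[-3,0,0],[0,0,0],1],
  [[-6,0,0],[0,0,0],1],
  [[-9,0,0],[0,0,0],1],
  [[-12,0,0],[0,0,0],1],
  [[-14,0,0],[0,0,0],1],
  [[-14,0,0],[0,0,0],1],
])

```text
clock: 8.48
position: [0.4805, -0.189, 0.2084]
orientation: [0.502, -0.5, -0.497, -0.501]
wrist_force: [1.0, -0.0, -0.5]
opening: 0.0915
```

```bash
python3 - <<'E'
from h import *
o=get_obs();print(o["position"],o["orientation"].round(4),o["opening"])
Z={n:np.zeros((420,560),bool) for n in("scene","top")}
for n in Z:
    a=capture(n)
    d=[x for x in outline_of("stamp_green",n) if x["p"]>.3]
    for x in d[:2]: print(n,x["p"],x["bbox"],fit("stamp",{n:x["pixels"]},Z,np.array([.479,-.188])))
    if n=="scene":
        u,v=proj([[.479,-.188,.04]],n)[0].astype(int);a=a[v-60:v+60,u-80:u+80]
        cv2.imwrite("pics/c4.png",cv2.resize(a[:,:,::-1],None,fx=4,fy=4,interpolation=cv2.INTER_CUBIC))
E
```

```text
[ 0.48053325 -0.18903198  0.2084312 ] [ 0.5021 -0.4996 -0.4971 -0.5013] 0.09151239691508292
scene 0.82 [200.1, 171.3, 14.7, 27.4] (array([ 0.48030486, -0.18446463]), np.float64(0.8541266918182373))
top 0.47 [343.5, 237.6, 11.7, 18.3] (array([ 0.48191016, -0.1905293 ]), np.float64(0.19583334028720856))
```

View pics/c4.png

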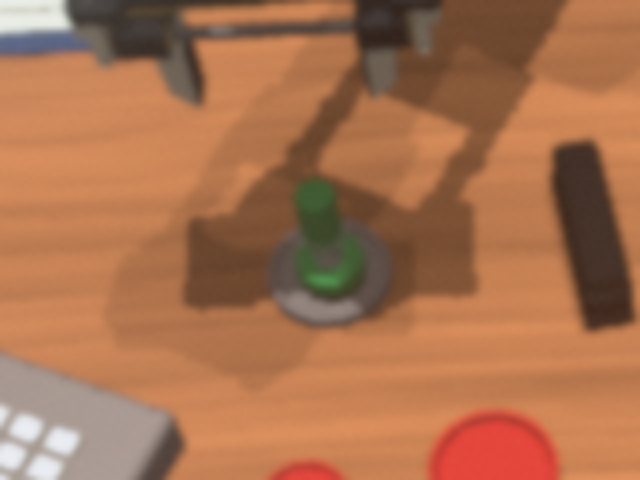

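Green stands upright and centred in the grey rest (foot at crop 330,265). Next is the red stamp.

carry_out([
  [[0,-2,4.2],[0,0,0],1],
  [[0,-4,8.4],[0,0,0],1],
  [[0,-6,12.6],[0,0,0],1],
  [[0,-8,16.8],[0,0,0],1],
  [[0,-10,21],[0,0,0],1],
  [[0,-12,25],[0,0,0],1],
  [[0,-13.5,28.3],[0,0,0],1],
  [[0,-14.45,30.2],[0,0,0],1],
  [[0,-14.45,30.2],[0,0,0],1],
  [[0,-14.45,30.2],[0,0,0],1],
])

```text
clock: 9.52
position: [0.6225, 0.1164, 0.1999]
orientation: [-0.498, 0.501, 0.503, 0.498]
wrist_force: [-0.5, -0.5, 0.2]
opening: 0.0918
```

carry_out([
  [[3,-0.25,-0.34],[0,0,0],1],
  [[6,-0.25,-0.34],[0,0,0],1],
  [[8,-0.25,-0.34],[0,0,0],1],
  [[8,-0.25,-0.34],[0,0,0],1],
  [[8,-0.25,-0.34],[0,0,0],1],
])

```text
clock: 9.93
position: [0.6234, 0.1118, 0.1187]
orientation: [-0.497, 0.502, 0.503, 0.498]
wrist_force: [-0.6, -0.3, 0.7]
opening: 0.0916
```

```bash
python3 - <<'E'
from h import *
for i in range(4):
    capture("top");o=get_obs();print(o["position"].round(4),o["orientation"].round(4),o["q"].round(4))
E
```

```text
[0.6246 0.1121 0.1205] [-0.498   0.5011  0.5024  0.4986] [ 0.0558  0.6508  1.3519  0.0025  1.1458 -1.5168]
[0.6252 0.1124 0.1214] [-0.4985  0.5004  0.502   0.4991] [ 0.0561  0.6498  1.3509  0.0026  1.1457 -1.5167]
[0.6255 0.1126 0.1218] [-0.4988  0.5001  0.5018  0.4993] [ 0.0564  0.6493  1.3505  0.0027  1.1455 -1.5166]
[0.6254 0.1128 0.1219] [-0.4989  0.5     0.5019  0.4993] [ 0.0567  0.6492  1.3506  0.0027  1.1454 -1.5166]
```

Those readings were the arm settling. I'll add settle rows from here on.

carry_out([
  [[2,0,0],[0,0,0],1],
  [[4,0,0],[0,0,0],1],
  [[5.2,0,0],[0,0,0],1],
  [[5.85,0,0],[0,0,0],1],
  [[5.85,0,0],[0,0,0],0],
  [[5.85,0,0],[0,0,0],-1],
  [[5.85,0,0],[0,0,0],-1],
  [[5.85,0,0],[0,0,0],-1],
  [[5.85,0,0],[0,0,0],-1],
  [[5.85,0,0],[0,0,0],-1],
])

```text
clock: 10.97
position: [0.6255, 0.1129, 0.064]
orientation: [-0.499, 0.5, 0.502, 0.5]
wrist_force: [1.5, 0.3, 1.5]
opening: 0.0564
```

carry_out([
  [[0,0,0],[0,0,0],-1],
  [[0,0,0],[0,0,0],-1],
  [[0,0,0],[0,0,0],-1],
  [[0,0,0],[0,0,0],-1],
  [[0,0,0],[0,0,0],-1],
  [[0,0,0],[0,0,0],-1],
  [[0,0,0],[0,0,0],-1],
  [[0,0,0],[0,0,0],-1],
])

```text
clock: 11.63
position: [0.6254, 0.1129, 0.0639]
orientation: [-0.499, 0.5, 0.502, 0.499]
wrist_force: [0.2, -0.5, -0.2]
opening: 0.0254
```

carry_out([
  [[-1,0,0],[0,0,0],-1],
  [[-3,0,0],[0,0,0],-1],
  [[-5,0,0],[0,0,0],-1],
  [[-7,0,0],[0,0,0],-1],
  [[-9,0,0],[0,0,0],-1],
  [[-11,0,0],[0,0,0],-1],
  [[-12,0,0],[0,0,0],-1],
  [[-12,0,0],[0,0,0],-1],
  [[-12,0,0],[0,0,0],-1],
  [[-12,0,0],[0,0,0],-1],
])

```text
clock: 12.47
position: [0.6251, 0.1126, 0.1826]
orientation: [-0.499, 0.5, 0.502, 0.499]
wrist_force: [-0.8, 0.9, -1.1]
opening: 0.0257
```

carry_out([
  [[0,0,-2.5],[0,0,0],-1],
  [[0,0,-5],[0,0,0],-1],
  [[0,0,-7.5],[0,0,0],-1],
  [[0,0,-10],[0,0,0],-1],
  [[0,0,-12.5],[0,0,0],-1],
  [[0,-0.1,-15],[0,0,0],-1],
  [[0,-0.2,-17.5],[0,0,0],-1],
  [[0,-0.2,-19.86],[0,0,0],-1],
  [[0,-0.2,-19.86],[0,0,0],-1],
  [[0,-0.2,-19.86],[0,0,0],-1],
])

```text
clock: 13.3
position: [0.6266, -0.0871, 0.1804]
orientation: [-0.497, 0.501, 0.502, 0.499]
wrist_force: [0.6, 0.4, -0.5]
opening: 0.0257
```

carry_out([
  [[2,0,0],[0,0,0],-1],
  [[4,0,0],[0,0,0],-1],
  [[6,0,0],[0,0,0],-1],
  [[8,0,0],[0,0,0],-1],
  [[8.5,0,0],[0,0,0],-1],
  [[8.5,0,0],[0,0,0],-1],
  [[8.5,0,0],[0,0,0],-1],
  [[8.5,0,0],[0,0,0],-1],
  [[8.5,0,0],[0,0,0],-1],
])

```text
clock: 14.05
position: [0.6268, -0.0868, 0.0968]
orientation: [-0.498, 0.501, 0.502, 0.499]
wrist_force: [-0.7, 1.0, -0.4]
opening: 0.0253
```

```bash
python3 - <<'E'
from h import *
o=get_obs();print(o["position"],o["orientation"].round(4))
a=capture("scene");u,v=proj([[.627,-.086,.04]],"scene")[0].astype(int);a=a[v-60:v+60,u-80:u+80]
cv2.imwrite("pics/c5.png",cv2.resize(a[:,:,::-1],None,fx=4,fy=4,interpolation=cv2.INTER_CUBIC))
E
```

```text
[ 0.62675097 -0.08680706  0.09683591] [-0.4978  0.501   0.5018  0.4994]
```

View pics/c5.png

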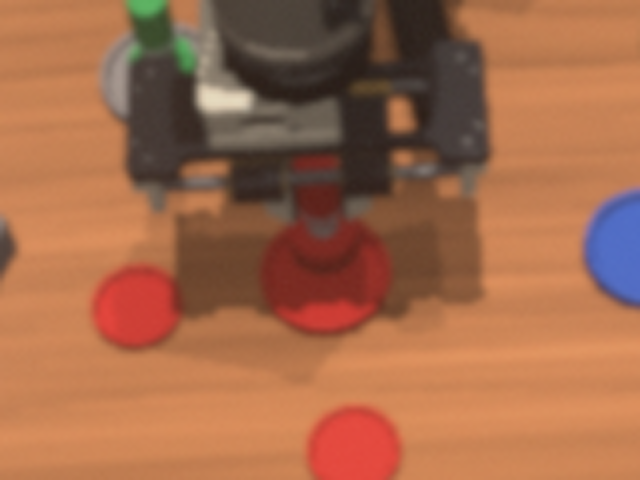

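The red stamp is over rest_red (crop 325,275). Lowering and releasing.

carry_out([
  [[1.5,0,0],[0,0,0],-1],
  [[2.5,0,0],[0,0,0],-1],
  [[3.2,0,0],[0,0,0],-1],
  [[3.2,0,0],[0,0,0],-1],
  [[3.2,0,0],[0,0,0],-1],
  [[3.2,0,0],[0,0,0],-1],
  [[3.2,0,0],[0,0,0],-1],
])

```text
clock: 14.68
position: [0.6265, -0.0869, 0.0649]
orientation: [-0.498, 0.501, 0.502, 0.499]
wrist_force: [-0.1, 0.0, -0.0]
opening: 0.0258
```

carry_out([
  [[0,0,0],[0,0,0],0],
  [[0,0,0],[0,0,0],0],
  [[0,0,0],[0,0,0],0.5],
  [[0,0,0],[0,0,0],1],
  [[0,0,0],[0,0,0],1],
  [[0,0,0],[0,0,0],1],
  [[0,0,0],[0,0,0],1],
])

```text
clock: 15.27
position: [0.6265, -0.0869, 0.0649]
orientation: [-0.498, 0.501, 0.502, 0.499]
wrist_force: [0.3, 0.1, 0.2]
opening: 0.0677
```

carry_out([
  [[-1,0,0],[0,0,0],1],
  [[-3,0,0],[0,0,0],1],
  [[-6,0,0],[0,0,0],1],
  [[-9,0,0],[0,0,0],1],
  [[-12,0,0],[0,0,0],1],
  [[-14,0,0],[0,0,0],1],
  [[-14,0,0],[0,0,0],1],
  [[-14,0,0],[0,0,0],1],
  [[-14,0,0],[0,0,0],1],
  [[-14,0,0],[0,0,0],1],
])

```text
clock: 16.1
position: [0.6266, -0.087, 0.2036]
orientation: [-0.497, 0.501, 0.503, 0.499]
wrist_force: [0.4, 0.0, -0.4]
opening: 0.0918
```

carry_out([
  [[0,2,3.4],[0,0,-0.4],1],
  [[0,4,6.8],[0,0,-0.4],1],
  [[0,6,10.2],[0,0,-0.4],1],
  [[0,8,13.6],[0,0,-0.4],1],
  [[0,10,17],[0,0,-0.4],1],
  [[0,12,20.4],[0,0,-0.4],1],
  [[0,14,23.7],[0,0,-0.4],1],
  [[0,15.06,25.45],[0,0,-0.4],1],
  [[0,15.06,25.45],[0,0,-0.4],1],
  [[0,15.06,25.45],[0,0,-0.4],1],
])

```text
clock: 16.93
position: [0.4755, 0.1683, 0.2049]
orientation: [-0.499, 0.5, 0.502, 0.5]
wrist_force: [-0.1, -1.2, 0.3]
opening: 0.0916
```

carry_out([
  [[3,0,0],[0,0,0],1],
  [[6,0,0],[0,0,0],1],
  [[8,0,0],[0,0,0],1],
  [[8,0,0],[0,0,0],1],
  [[8,0,0],[0,0,0],1],
  [[8,0,0],[0,0,0],1],
  [[8,0,0],[0,0,0],1],
])

```text
clock: 17.52
position: [0.4766, 0.1682, 0.1263]
orientation: [-0.499, 0.499, 0.501, 0.501]
wrist_force: [0.7, 0.2, -0.2]
opening: 0.0914
```

```bash
python3 - <<'E'
from h import *
a=capture("scene");o=get_obs();print(o["position"].round(4),o["orientation"].round(4))
Z={n:np.zeros((420,560),bool) for n in("scene","top")}
d=best("stamp_red","scene");print(d["bbox"],fit("stamp",{"scene":d["pixels"]},Z,np.array([.627,-.087])))
a=a[130:280,180:380]
cv2.imwrite("pics/c6.png",cv2.resize(a[:,:,::-1],None,fx=4,fy=4,interpolation=cv2.INTER_CUBIC))
E
```

```text
[0.4764 0.1683 0.1263] [-0.4996  0.499   0.501   0.5005]
[313.9, 221.1, 30.8, 28.5] (array([ 0.627, -0.087]), np.float64(-0.0))
```

View pics/c6.png

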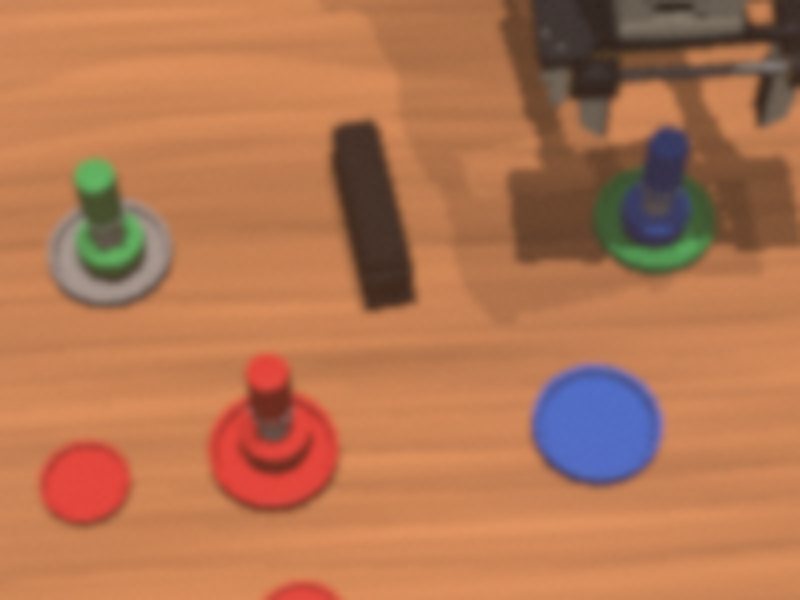

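Red stands upright in rest_red (crop 275,450). The stamp_red outline this time was actually the blue rest, so I'm ignoring it. The jaws are over the blue stamp.

carry_out([
  [[2,0,0],[0,0,0],1],
  [[4,0,0],[0,0,0],1],
  [[5.5,0,0],[0,0,0],1],
  [[6.2,0,0],[0,0,0],1],
  [[6.2,0,0],[0,0,0],0],
  [[6.2,0,0],[0,0,0],-1],
  [[6.2,0,0],[0,0,0],-1],
  [[6.2,0,0],[0,0,0],-1],
  [[6.2,0,0],[0,0,0],-1],
  [[6.2,0,0],[0,0,0],-1],
])

```text
clock: 18.45
position: [0.4765, 0.1687, 0.0648]
orientation: [-0.5, 0.499, 0.501, 0.501]
wrist_force: [-0.1, -0.7, 0.3]
opening: 0.0563
```

carry_out([
  [[0,0,0],[0,0,0],-1],
  [[0,0,0],[0,0,0],-1],
  [[0,0,0],[0,0,0],-1],
  [[0,0,0],[0,0,0],-1],
  [[0,0,0],[0,0,0],-1],
  [[0,0,0],[0,0,0],-1],
  [[0,0,0],[0,0,0],-1],
  [[0,0,0],[0,0,0],-1],
])

```text
clock: 19.12
position: [0.4765, 0.1687, 0.0648]
orientation: [-0.5, 0.499, 0.501, 0.501]
wrist_force: [-1.0, -0.1, 0.6]
opening: 0.0261
```

carry_out([
  [[-1,0,0],[0,0,0],-1],
  [[-3,0,0],[0,0,0],-1],
  [[-5,0,0],[0,0,0],-1],
  [[-7,0,0],[0,0,0],-1],
  [[-9,0,0],[0,0,0],-1],
  [[-11,0,0],[0,0,0],-1],
  [[-12,0,0],[0,0,0],-1],
  [[-12,0,0],[0,0,0],-1],
  [[-12,0,0],[0,0,0],-1],
  [[-12,0,0],[0,0,0],-1],
])

```text
clock: 19.95
position: [0.4757, 0.1682, 0.1841]
orientation: [-0.499, 0.499, 0.501, 0.5]
wrist_force: [-0.3, -0.1, -1.4]
opening: 0.0257
```

carry_out([
  [[0,-2,-0.8],[0,0,0],-1],
  [[0,-4,-1.5],[0,0,0],-1],
  [[0,-6,-2.2],[0,0,0],-1],
  [[0,-8,-3],[0,0,0],-1],
  [[0,-10,-3.7],[0,0,0],-1],
  [[0,-12,-4.5],[0,0,0],-1],
  [[0,-14,-5.2],[0,0,0],-1],
  [[0,-14.8,-5.5],[0,0,0],-1],
  [[0,-14.8,-5.5],[0,0,0],-1],
  [[0,-14.8,-5.5],[0,0,0],-1],
])

```text
clock: 20.78
position: [0.6229, 0.1135, 0.1826]
orientation: [-0.499, 0.5, 0.502, 0.5]
wrist_force: [-0.1, 0.9, -1.1]
opening: 0.0253
```

carry_out([
  [[2,0,0],[0,0,0],-1],
  [[4,0,0],[0,0,0],-1],
  [[6,0,0],[0,0,0],-1],
  [[8,0,0],[0,0,0],-1],
  [[8.5,0,0],[0,0,0],-1],
  [[8.5,0,0],[0,0,0],-1],
  [[8.5,0,0],[0,0,0],-1],
  [[8.5,0,0],[0,0,0],-1],
  [[8.5,0,0],[0,0,0],-1],
])

```text
clock: 21.53
position: [0.6233, 0.1139, 0.0992]
orientation: [-0.499, 0.499, 0.501, 0.5]
wrist_force: [-0.4, -0.7, -0.6]
opening: 0.026
```

```bash
python3 - <<'E'
from h import *
o=get_obs();print(o["position"],o["orientation"].round(4))
a=capture("scene");u,v=proj([[.624,.113,.04]],"scene")[0].astype(int);a=a[v-60:v+60,u-80:u+80]
cv2.imwrite("pics/c7.png",cv2.resize(a[:,:,::-1],None,fx=4,fy=4,interpolation=cv2.INTER_CUBIC))
E
```

```text
[0.62332548 0.113912   0.09924286] [-0.4993  0.4991  0.5012  0.5004]
```

View pics/c7.png

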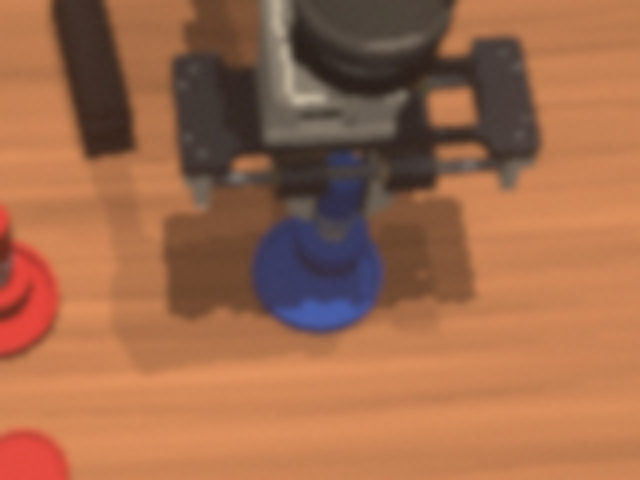

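The blue stamp is over rest_blue (crop 318,270). Lowering and releasing.

carry_out([
  [[1.5,-0.1,-0.1],[0,0,0],-1],
  [[2.5,-0.1,-0.1],[0,0,0],-1],
  [[3.2,-0.1,-0.1],[0,0,0],-1],
  [[3.37,-0.1,-0.1],[0,0,0],-1],
  [[3.37,-0.1,-0.1],[0,0,0],-1],
  [[3.37,-0.1,-0.1],[0,0,0],-1],
  [[3.37,-0.1,-0.1],[0,0,0],-1],
])

```text
clock: 22.17
position: [0.6242, 0.113, 0.0653]
orientation: [-0.499, 0.499, 0.501, 0.5]
wrist_force: [-0.9, -0.6, -0.7]
opening: 0.0258
```

carry_out([
  [[0,0,0],[0,0,0],0],
  [[0,0,0],[0,0,0],0],
  [[0,0,0],[0,0,0],0.5],
  [[0,0,0],[0,0,0],1],
  [[0,0,0],[0,0,0],1],
  [[0,0,0],[0,0,0],1],
  [[0,0,0],[0,0,0],1],
])

```text
clock: 22.75
position: [0.6242, 0.113, 0.0653]
orientation: [-0.499, 0.499, 0.501, 0.5]
wrist_force: [0.5, 0.1, 0.4]
opening: 0.0675
```

carry_out([
  [[-1,0,0],[0,0,0],1],
  [[-3,0,0],[0,0,0],1],
  [[-6,0,0],[0,0,0],1],
  [[-9,0,0],[0,0,0],1],
  [[-12,0,0],[0,0,0],1],
  [[-14,0,0],[0,0,0],1],
  [[-14,0,0],[0,0,0],1],
  [[-14,0,0],[0,0,0],1],
  [[-14,0,0],[0,0,0],1],
  [[-14,0,0],[0,0,0],1],
])

```text
clock: 23.58
position: [0.6236, 0.1125, 0.204]
orientation: [-0.499, 0.5, 0.502, 0.5]
wrist_force: [-0.1, 0.3, -0.9]
opening: 0.0916
```

carry_out([
  [[0,1.6,-3.4],[0,0,0],1],
  [[0,3.2,-6.8],[0,0,0],1],
  [[0,4.9,-10.2],[0,0,0],1],
  [[0,6.5,-13.6],[0,0,0],1],
  [[0,8.2,-17],[0,0,0],1],
  [[0,9.8,-20.4],[0,0,0],1],
  [[0,11.5,-23.8],[0,0,0],1],
  [[0,13,-27],[0,0,0],1],
  [[0,14.45,-30],[0,0,0],1],
  [[0,14.45,-30],[0,0,0],1],
])

```text
clock: 24.42
position: [0.4768, -0.1921, 0.2025]
orientation: [-0.497, 0.502, 0.501, 0.5]
wrist_force: [-0.0, 0.3, -0.8]
opening: 0.0918
```

carry_out([
  [[0,0,0],[0,0,0],1],
  [[0,0,0],[0,0,0],1],
])

```text
clock: 24.58
position: [0.4763, -0.1921, 0.2016]
orientation: [-0.496, 0.502, 0.502, 0.5]
wrist_force: [0.2, -0.0, 0.1]
opening: 0.0918
```

```bash
python3 - <<'E'
from h import *
a=capture("scene");o=get_obs();print(o["position"].round(4),o["orientation"].round(4))
a=a[130:280,180:380]
cv2.imwrite("pics/c8.png",cv2.resize(a[:,:,::-1],None,fx=4,fy=4,interpolation=cv2.INTER_CUBIC))
E
```

```text
[ 0.4767 -0.1914  0.2018] [-0.4963  0.502   0.5019  0.4998]
```

View pics/c8.png

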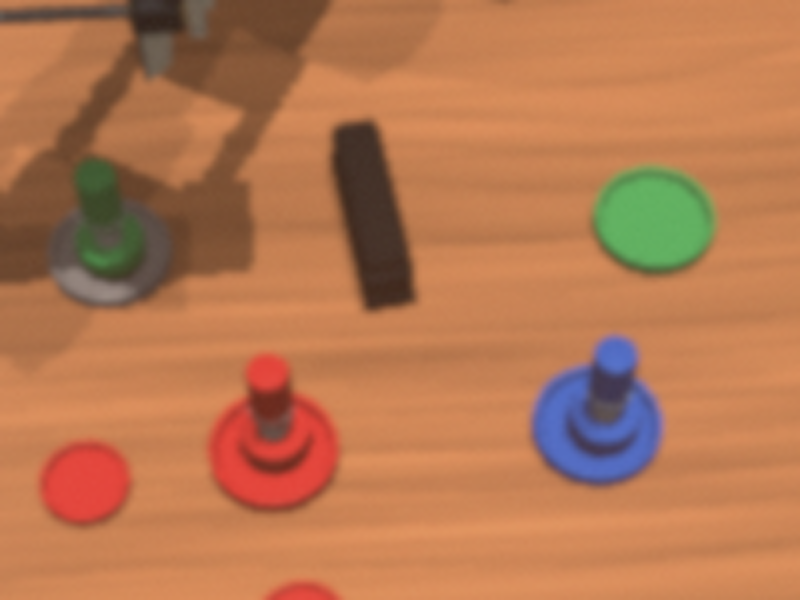

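Blue is upright in rest_blue (crop 597,425). Green is still upright in grey. Going down for the green one with a small correction.

carry_out([
  [[2,-0.2,0.3],[0,0,-0.4],1],
  [[5,-0.2,0.3],[0,0,-0.4],1],
  [[8,-0.2,0.3],[0,0,-0.4],1],
  [[8,-0.2,0.3],[0,0,-0.4],1],
  [[8,-0.2,0.3],[0,0,-0.4],1],
  [[8,-0.2,0.3],[0,0,-0.4],1],
  [[8,-0.2,0.3],[0,0,-0.4],1],
])

```text
clock: 25.22
position: [0.4794, -0.1883, 0.1236]
orientation: [-0.499, 0.5, 0.499, 0.502]
wrist_force: [0.3, -0.4, -0.2]
opening: 0.0915
```

carry_out([
  [[2,0,0],[0,0,0],1],
  [[4,0,0],[0,0,0],1],
  [[5.2,0,0],[0,0,0],1],
  [[5.9,0,0],[0,0,0],1],
  [[5.9,0,0],[0,0,0],0],
  [[5.9,0,0],[0,0,0],-1],
  [[5.9,0,0],[0,0,0],-1],
  [[5.9,0,0],[0,0,0],-1],
  [[5.9,0,0],[0,0,0],-1],
  [[5.9,0,0],[0,0,0],-1],
])

```text
clock: 26.05
position: [0.4798, -0.1884, 0.0651]
orientation: [-0.5, 0.5, 0.499, 0.502]
wrist_force: [-0.0, -0.6, -1.0]
opening: 0.0565
```

carry_out([
  [[0,0,0],[0,0,0],-1],
  [[0,0,0],[0,0,0],-1],
  [[0,0,0],[0,0,0],-1],
  [[0,0,0],[0,0,0],-1],
  [[0,0,0],[0,0,0],-1],
  [[0,0,0],[0,0,0],-1],
  [[0,0,0],[0,0,0],-1],
  [[0,0,0],[0,0,0],-1],
])

```text
clock: 26.72
position: [0.4798, -0.1883, 0.0651]
orientation: [-0.5, 0.5, 0.499, 0.502]
wrist_force: [0.5, -0.0, -1.5]
opening: 0.0253
```

carry_out([
  [[-1,0,0],[0,0,0],-1],
  [[-3,0,0],[0,0,0],-1],
  [[-5,0,0],[0,0,0],-1],
  [[-7,0,0],[0,0,0],-1],
  [[-9,0,0],[0,0,0],-1],
  [[-11,0,0],[0,0,0],-1],
  [[-12,0,0],[0,0,0],-1],
  [[-12,0,0],[0,0,0],-1],
  [[-12,0,0],[0,0,0],-1],
  [[-12,0,0],[0,0,0],-1],
])

```text
clock: 27.55
position: [0.4788, -0.1882, 0.184]
orientation: [-0.499, 0.5, 0.5, 0.502]
wrist_force: [-0.5, 0.4, -1.4]
opening: 0.0258
```

carry_out([
  [[0,0,2],[0,0,0],-1],
  [[0,0,5],[0,0,0],-1],
  [[0,0,8],[0,0,0],-1],
  [[0,0,11],[0,0,0],-1],
  [[0,0,14],[0,0,0],-1],
  [[0,0,17],[0,0,0],-1],
  [[0,0,20],[0,0,0],-1],
  [[0,0,22],[0,0,0],-1],
  [[0,0,23],[0,0,0],-1],
  [[0,0,23],[0,0,0],-1],
])

```text
clock: 28.38
position: [0.4788, 0.0434, 0.1835]
orientation: [-0.499, 0.5, 0.501, 0.5]
wrist_force: [-1.2, -0.8, -0.5]
opening: 0.0254
```

carry_out([
  [[0,0,2],[0,0,0],-1],
  [[0,0.1,4.5],[0,0,0],-1],
  [[0,0.2,7],[0,0,0],-1],
  [[0,0.3,9.5],[0,0,0],-1],
  [[0,0.3,11.5],[0,0,0],-1],
  [[0,0.3,12.4],[0,0,0],-1],
  [[0,0.3,12.4],[0,0,0],-1],
  [[0,0.3,12.4],[0,0,0],-1],
  [[0,0.3,12.4],[0,0,0],-1],
])

```text
clock: 29.13
position: [0.476, 0.166, 0.1836]
orientation: [-0.499, 0.5, 0.501, 0.5]
wrist_force: [0.7, 0.0, -0.7]
opening: 0.0256
```

carry_out([
  [[2,0,0],[0,0,0],-1],
  [[4,0,0],[0,0,0],-1],
  [[6,0,0],[0,0,0],-1],
  [[8,0,0],[0,0,0],-1],
  [[8.5,0,0],[0,0,0],-1],
  [[8.5,0,0],[0,0,0],-1],
  [[8.5,0,0],[0,0,0],-1],
  [[8.5,0,0],[0,0,0],-1],
  [[8.5,0,0],[0,0,0],-1],
])

```text
clock: 29.88
position: [0.4767, 0.1661, 0.0998]
orientation: [-0.499, 0.5, 0.5, 0.501]
wrist_force: [-0.2, -0.3, -0.8]
opening: 0.026
```

```bash
python3 - <<'E'
from h import *
o=get_obs();print(o["position"],o["orientation"].round(4))
a=capture("scene");u,v=proj([[.476,.1675,.04]],"scene")[0].astype(int);a=a[v-60:v+60,u-80:u+80]
cv2.imwrite("pics/c9.png",cv2.resize(a[:,:,::-1],None,fx=4,fy=4,interpolation=cv2.INTER_CUBIC))
E
```

```text
[0.47667346 0.1661013  0.09984221] [-0.4992  0.4996  0.5001  0.5011]
```

View pics/c9.png

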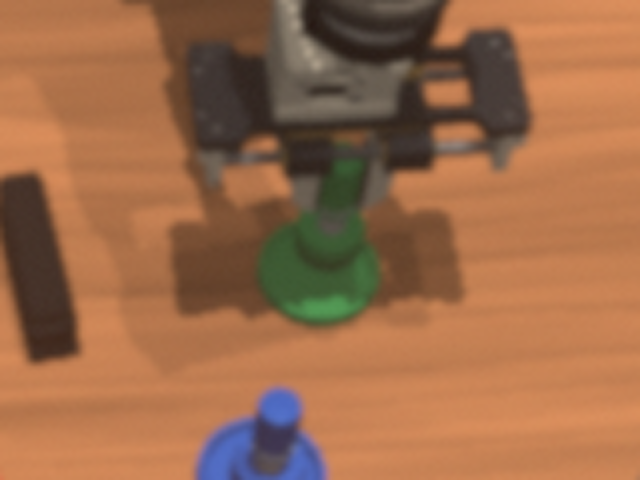

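Green is over rest_green (crop 318,270). Lowering to about 0.5 mm above the floor, then releasing.

carry_out([
  [[1.5,0,0.1],[0,0,0],-1],
  [[2.5,0,0.1],[0,0,0],-1],
  [[3.2,0,0.1],[0,0,0],-1],
  [[3.42,0,0.1],[0,0,0],-1],
  [[3.42,0,0.1],[0,0,0],-1],
  [[3.42,0,0.1],[0,0,0],-1],
  [[3.42,0,0.1],[0,0,0],-1],
])

```text
clock: 30.52
position: [0.4767, 0.1673, 0.0656]
orientation: [-0.499, 0.5, 0.5, 0.501]
wrist_force: [0.1, -0.4, -1.1]
opening: 0.0254
```

carry_out([
  [[0,0,0],[0,0,0],0],
  [[0,0,0],[0,0,0],0],
  [[0,0,0],[0,0,0],0.5],
  [[0,0,0],[0,0,0],1],
  [[0,0,0],[0,0,0],1],
  [[0,0,0],[0,0,0],1],
  [[0,0,0],[0,0,0],1],
])

```text
clock: 31.1
position: [0.4767, 0.1673, 0.0656]
orientation: [-0.499, 0.5, 0.5, 0.501]
wrist_force: [0.7, 0.1, -0.0]
opening: 0.0674
```

carry_out([
  [[-1,0,0],[0,0,0],1],
  [[-3,0,0],[0,0,0],1],
  [[-6,0,0],[0,0,0],1],
  [[-9,0,0],[0,0,0],1],
  [[-12,0,0],[0,0,0],1],
  [[-15,0,0],[0,0,0],1],
  [[-16,0,0],[0,0,0],1],
  [[-16,0,0],[0,0,0],1],
  [[-16,0,0],[0,0,0],1],
  [[-16,0,0],[0,0,0],1],
])

```text
clock: 31.93
position: [0.4758, 0.1667, 0.2247]
orientation: [-0.499, 0.5, 0.501, 0.5]
wrist_force: [-0.2, -0.6, -0.3]
opening: 0.0918
```

```bash
python3 loc.py; python3 - <<'E'
from h import *
o=get_obs();print(o["position"],o["clock"],o["dq"].round(3))
a=capture("scene");a=a[100:300,80:480]
cv2.imwrite("pics/c10.png",cv2.resize(a[:,:,::-1],None,fx=2,fy=2,interpolation=cv2.INTER_CUBIC))
E
```

```text
stamp red [([241.2, 218.8, 14.8, 31.1], 0.97), ([303.9, 188.7, 16.1, 13.5], 0.61)] [([0.6233, -0.0837], np.float64(1.68)), ([0.6245, -0.0826], np.float64(0.91)), ([0.6241, -0.0864], np.float64(0.81))]
stamp blue [([320.0, 214.7, 20.2, 31.0], 0.7), ([230.4, 183.2, 20.5, 21.8], 0.62)] [([0.6263, 0.1151], np.float64(1.8)), ([0.6257, 0.1164], np.float64(0.92)), ([0.6258, 0.1137], np.float64(0.92))]
stamp green [([336.8, 162.4, 16.8, 32.0], 0.55), None] [([0.4762, 0.1713], np.float64(0.83)), ([0.4762, 0.1713], np.float64(0.83))]
rest red [([230.9, 226.5, 34.1, 31.3], 0.85), ([296.5, 179.0, 32.0, 30.1], 0.67)] [([0.6293, -0.0866], np.float64(1.76)), ([0.6299, -0.0845], np.float64(0.91)), ([0.6291, -0.0887], np.float64(0.94))]
rest blue [([315.3, 218.1, 32.4, 31.8], 0.92), ([229.3, 181.9, 24.8, 25.9], 0.87)] [([0.6241, 0.1126], np.float64(1.66)), ([0.6234, 0.1138], np.float64(0.94)), ([0.6254, 0.1091], np.float64(0.85))]
rest green [([326.3, 172.8, 31.5, 24.1], 0.7), ([210.8, 255.0, 21.0, 8.7], 0.55)] [([0.4748, 0.1676], np.float64(1.13)), ([0.4748, 0.1677], np.float64(0.91)), ([0.4539, 0.1501], np.float64(0.22))]
rest grey [([71.0, 208.2, 97.7, 96.3], 0.53), ([334.6, 235.4, 28.3, 24.6], 0.69)] [([0.7036, -0.4096], np.float64(0.17)), ([0.7036, -0.4096], np.float64(0.17)), ([0.4798, -0.1891], np.float64(0.88))]
stapler [279.4, 231.6, 19.0, 43.4] [[0.524, 0.002], [0.404, -0.051]]
mug [127.5, 154.0, 40.6, 36.0] [[0.747, 0.444], [0.641, 0.32]]
calculator [384.0, 141.5, 71.3, 82.6] [[0.789, -0.298], [0.548, -0.489]]
[0.47655517 0.16687147 0.22563665] 32.8833 [-0.     0.    -0.    -0.001  0.001 -0.   ]
```

View pics/c10.png

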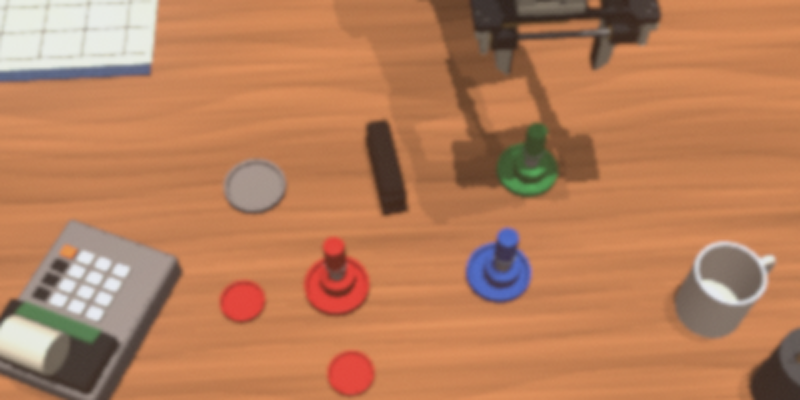

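All three stamps stand upright in their own rests: red at (336,283), blue at (499,270) and green at (528,168). Grey (254,186) is empty and the bystanders haven't moved. Handing in.

```bash
python3 -c "
from workcell import *
print(finish_job())"
```

```text
the job is handed in; nothing more can be done
None
```

I moved green to the grey rest, red to the red rest, blue to the blue rest, then green from grey to the green rest. The job was handed in at about 33 s on the robot's clock, and no verdict was reported.

**Final checks:** The last picture shows all three stamps upright in their own rests, the grey rest empty, and the gripper open and clear, about 13 cm above the green stamp. The fits put each stamp about 3–7 mm from its rest's centre, against the 15 mm limit. The stapler, mug and calculator outlines stayed within about 1 cm of where they started, which is about as well as the outlines can be measured.

**Checks that failed or disagreed:**
- **Top camera, green:** the gripper hid the green stamp in the final top view, so its position rests on the scene camera alone.
- **Network errors:** the networks sometimes reported the wrong thing. Examples are the mug as the blue stamp, the blue rest as the red stamp, a small red disc as the red rest, and the calculator as the grey rest. I rejected these against the pictures.

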